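# Hang up the wheel spanner and check it in

### The job

Put the orange spanner away: lift it out of its slotted wooden block and hang it by its eye on the rack's peg with the orange collar, hanging free. Then check it in: push the ridges of the check-in wheel over, one after another, rolling its top towards the robot, until the orange ridge stands straight up in line with the black pointer. Leave everything else on the bench where it is.

Things in the scene. Friction and masses are not known exactly. Their poses are not given: they have to be found in the camera images.
- eye (a point): Eye centre of the ORANGE spanner, the thing to hang: half-way through its thickness, 24 mm below the top of the head, 130 mm above the foot. x is the eye's axis (through the thickness), y the width, z along the handle up to the head. It starts standing upright in the block, eye 140 mm above the bench; the head's flat sides (48 mm apart along y) are free to grip from above.
- block: Wooden block, 80 x 90 x 50 mm, fixed to the bench, with a slot 10 x 26 mm and 40 mm deep in its middle in which the spanner's foot stands. Origin at the centre of its underside, x across the slot's narrow way.
- peg_orange: Steel peg with the ORANGE collar (32 mm disc, 9 mm thick, at its root; orange label on the rail above). Origin: root of the peg on its axis, 190 mm above the bench. It runs level along its own -x, 8 mm thick, straight for 64 mm, then turns up: at x = -76 mm its centre is 7 mm higher (end at x = -80, top 11 mm above the axis). z is up. A spanner resting on it has its eye's centre 8 mm below the axis.
- peg_blue: The like peg with the blue collar; the blue spanner hangs on it. Not to be used.
- peg_green: The like peg with the green collar, empty. Not to be used.
- rack: Tool rack, fixed: wooden foot 110 x 370 x 12 mm, posts at y = -170 and +170 mm, and a wooden rail 18 mm thick (x), 360 mm long (y), 175 to 205 mm above the bench, carrying three pegs 110 mm apart, colours in any order. The pegs point along its -x, from x = -9 mm. Origin on the bench under the middle of the rail; nothing is above 208 mm.
- wheel_axis (a point): Centre of the check-in wheel, on its axis, 62 mm above the bench. Axes of the fixed stand: y along the wheel's axis, x to the far side, away from the robot, z up. White drum, radius 38 mm, 44 mm wide (y -22 to +22), with eight ridges 45 degrees apart, 6 mm thick, as wide as the drum, reaching to radius 52 mm; seven grey, one orange. Its upper half is open from above.
- wheel (a joint): Wheel angle, rad: 0 with the orange ridge straight up at the pointer, growing as the wheel's top rolls towards the robot (-x of point wheel_axis). At value q the orange ridge points along (x, z) = (-sin q, cos q). Starts between -1.45 and -0.95, orange leaning to the far side; can turn from -1.8 to 0.9. Stays where it is left; about 2.5 N at a ridge tip turns it.
- blue_eye (a point): Centre of the eye of the blue spanner, same shape as the orange one, hanging loose on the blue peg. Leave alone.
- solar_car: Model car with a solar panel, loose, 155 x 90 x 61 mm high, origin on the bench under its middle. Leave alone.
- pliers: Pliers with black handles, lying, 140 x 60 x 12 mm, loose; origin under the pivot. Leave alone.
- screwdriver: Yellow screwdriver, 160 mm, lying loose. Leave alone.
- bottle: Clear bottle, 64 mm wide, 190 mm high, loose; origin under its middle. Leave alone.
- cup: Blue cup, 84 mm wide, 85 mm high, loose; origin under its middle. Leave alone.
- counter: Fixed grey stand of the wheel: foot 150 x 110 x 14 mm; two cheeks at y = -33 and +33 mm reach 76 mm above the bench, 60 mm long (x); a thin black pointer post at y = +34 mm, up to 122 mm above the bench, shows straight up. Origin under its middle.
- spanner: Flat ring spanner 154 mm long, 8 mm thick, plastic: a square head 48 x 48 mm with a round 24 mm eye in its middle, a handle 22 mm wide below it ending in two prongs. This is the orange one, about 60 to 110 g; origin at the foot of its handle, axes as for point eye.
Not all that is in view belongs to the job. There is more than one size of the spanner; the job needs the middle-sized.

How it is judged:
By the outcome, as a careful person would: the job done as asked, in the order asked, and still so for the second after the job is handed in, with the robot touching nothing.
It also fails if it takes over 72 s, if anything falls off the work surface, if the arm or the gripper's body presses on something with over 40 N, if the wrist force passes 120 N, or if a joint passes its speed limit or range.

### The arm

A 6-joint arm with a two-finger parallel gripper is mounted at the origin on the work surface. World frame = base frame: x ahead of the robot, y to its left, z up, the work surface at z = 0. Lengths are in m, angles in rad, forces in N, time in s.
With the tool pointing down it reaches from about 0.4 to 0.925 m from the base axis. Payload 12.5 kg.
Tool frame: the origin (TCP) lies at the very end of the fingers, on their centre line; the grasp point (between the pads) lies 19 mm behind it; y points along the fingers, x is the direction in which the jaws open and shut, and the axes are right-handed (so a half turn about y gives the same grasp; the last joint's range is limited). The gripper opens to 95 mm and grips with 3 to 60 N. Pads are 20 mm wide; open, the fingers measure 119 mm over their backs; the gripper's body (75 mm by 180 mm) begins 59 mm behind the grasp point.
Start: joints at [1.209, 0.491, 1.559, -0, 1.092, -0.106], TCP at [0.158, 0.605, 0.215] pointing down, gripper open.
Joint ranges: [-3.1, 3.1], [-0.84, 2.19], [0.05, 2.79], [-1.13, 4.28], [0.06, 2.93], [-2.69, 2.69]. Speed limits (rad/s): [2.22, 2.22, 2.79, 3.14, 3.14, 3.14].

### API

Orientations are given as [roll, pitch, yaw] about the fixed x, y, z axes, in that order (R = Rz(yaw) Ry(pitch) Rx(roll)).
In Python, from workcell import * gives the robot as it stands.
- The arm moves only by the tool arm_command, never from a script. Its argument "steps" is a list that holds one entry, the list of rows, each a list of 6 numbers: the shift along the world's x, y, z in m, then the turn, a rotation vector about the world's x, y, z in rad. A call has 1 to 12 rows; each row shifts and turns the commanded pose from where the row before left it; what a row does not reach is not made up. A row lasts 1/12 s, in which the tool goes at most 41.7 mm and 7.16 degrees, less where a joint would pass 70% of its speed; a pose out of reach is approached as far as the arm can. A call is refused whole if a number of a shift passes 0.0417 or a number of a turn 0.125, either way. A call with a gripper value outside its range is refused whole. "jaw" is the opening, from 0 (shut) to 1 (fully open), set as the call begins (left out, the last holds). The fingers move at their own pace and stop on an object; "squeeze" is the grip in N (left out, the last holds). Time passes only in rows, so rows that do not move let the fingers close. It gives the time, the measured TCP pose, the force and the opening at its end, in the units of the state.
- sense(): the state, without advancing time (a new reading comes with each control period).
- get_image(name): name is "side" or "top"; returns the picture (420x560x3 uint8, blue, green, red); there is no depth.
- camera_info(name): a dict with "camera_matrix" (3x3 intrinsics, pixels), "extrinsics" (4x4, takes a point from world to camera coordinates). Camera axes: x right, y up, looking along -z (the intrinsics and any distortion apply to the point x, -y, -z); pixel columns grow to the right and rows downward; lengths in m; the calibration is good to about 2 mm. A picture is of the moment at which its call begins. camera_info takes no time and is no camera call.
- finish_job(): hands the job in, once; it reports no verdict.
Trained networks look in the newest picture that a camera, given by its name, has taken for a name from the list of things; names that differ only in an ending like _2 or _b are one class to them, and where a whole thing is asked for, a point or a joint stands for the part that bears it (a point fixed in the world has none). Each returns a list of dicts, best first, with "conf" (0 to 1); they miss things now and then, are a little off and sometimes report something else, mostly with a low value. They report only what shows in the picture. A call takes as long as a camera call. They do not tell look-alikes from the thing itself.
- spot_in(label, camera): "point" ([column, row] in pixels, amid what is visible of it).
The state is a dict: "clock": time; "joint_positions": joint angles; "dq": joint speeds; "joint_torque": joint torques, N m; "tool_pos": TCP position; "ee_rot": TCP orientation; "contact_force": force on the tool from outside, world axes, zero at the start; "torque": the same for the moment, N m; "grip_width": opening from 0.0 (shut) to 1.0 (fully open).
Only numpy, scipy, OpenCV 4.12 (cv2) and the standard library are available. Lean on these libraries where they do the work, as an engineer would, in place of code of your own. Each camera call takes 0.05 s, during which the arm holds its last target.

## Working session

There is one attempt and no reset: what is moved stays moved. The work goes in short steps, Python scripts to look and compute and a tool call to move; the robot and the scene stay as the last step left them, time stands still between calls to the robot, and variables do not carry over. Pictures are saved under pics/ and viewed, and the job is handed in when it is done.

Besides the shell and the picture viewer there is one more tool, called after ">>>" as name(argument=value, ...), one argument or row to a line, values as JSON. arm_command: Moves the arm, as the interface text tells. Its arguments: {"type":"object","properties":{"steps":{"type":"array","items":{"type":"array","items":{"type":"array","items":{"type":"number"}}}},"jaw":{"type":"number"},"squeeze":{"type":"number"}},"required":["steps"]}

```bash
ls; mkdir -p pics; python3 - <<'E'
from workcell import *
import cv2
print(sense())
for n in("side","top"):
    im=get_image(n); cv2.imwrite(f"pics/{n}0.png",im)
    print(n,camera_info(n))
E
```

```text
pics
{'clock': 0.0, 'joint_positions': array([ 1.20940109e+00,  4.91578319e-01,  1.55946588e+00, -8.24773210e-06,
        1.09168723e+00, -1.05569828e-01]), 'dq': array([-1.62496862e-03,  6.39350533e-05,  1.38300529e-03, -8.00670958e-04,
       -1.45337531e-03, -2.12307749e-04]), 'joint_torque': array([-2.04835334e-03, -6.12648869e+01, -2.58169073e+01,  6.91555697e-02,
        4.84182313e-02, -1.11619686e-04]), 'tool_pos': array([0.15802583, 0.60443535, 0.21404443]), 'ee_rot': array([-1.57068360e+00,  1.13320888e-03,  1.31497479e+00]), 'contact_force': array([-1.07099175,  0.37954895,  0.15532108]), 'torque': array([ 0.00039019, -0.03899933,  0.00215329]), 'grip_width': 0.9979908322304294}
side {'camera_matrix': array([[538.30935634,   0.        , 275.74454475],
       [  0.        , 538.30935634, 204.39051541],
       [  0.        ,   0.        ,   1.        ]]), 'extrinsics': array([[-0.90815853, -0.41853457,  0.00876904,  0.48809688],
       [ 0.29724997, -0.62995597,  0.7174942 , -0.23385431],
       [-0.29477202,  0.65420508,  0.69650928, -1.62992928],
       [ 0.        ,  0.        ,  0.        ,  1.        ]])}
top {'camera_matrix': array([[437.77388326,   0.        , 282.57445667],
       [  0.        , 437.77388326, 208.46023791],
       [  0.        ,   0.        ,   1.        ]]), 'extrinsics': array([[-0.00756543, -0.99970244, -0.02319058,  0.02484997],
       [ 0.99446851, -0.00995141,  0.10456267, -0.54836853],
       [-0.10476233, -0.02227124,  0.99424788, -1.24563512],
       [ 0.        ,  0.        ,  0.        ,  1.        ]])}
```

View pics/side0.png

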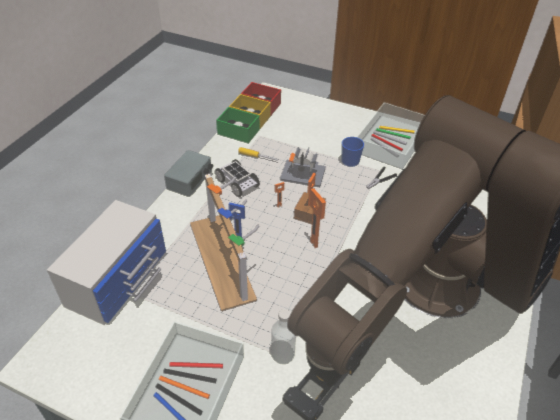

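View pics/top0.png

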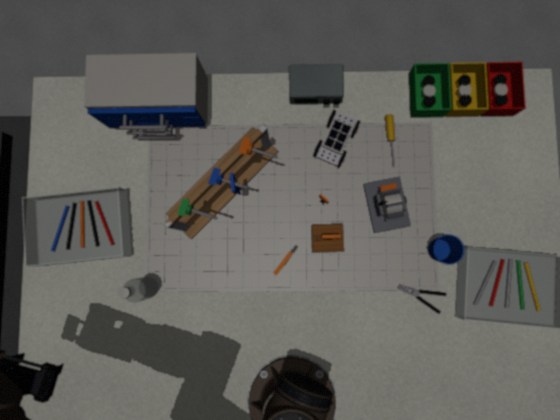

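```bash
cat > h.py <<'E'
import numpy as np, cv2
from workcell import *
def P(cam,X):
    c=camera_info(cam);X=np.atleast_2d(X);E=c["extrinsics"];p=X@E[:3,:3].T+E[:3,3]
    q=np.c_[p[:,0],-p[:,1],-p[:,2]]@c["camera_matrix"].T
    return q[:,:2]/q[:,2:]
def ray(cam,uv,z=None):
    c=camera_info(cam);E=c["extrinsics"];d=np.linalg.inv(c["camera_matrix"])@[uv[0],uv[1],1]
    d=E[:3,:3].T@[d[0],-d[1],-d[2]];o=-E[:3,:3].T@E[:3,3]
    return (o,d) if z is None else o+d*(z-o[2])/d[2]
def tri(uvs):
    A=[];b=[]
    for cam,uv in uvs:
        o,d=ray(cam,uv);d=d/np.linalg.norm(d);M=np.eye(3)-np.outer(d,d);A.append(M);b.append(M@o)
    A=np.vstack(A);b=np.hstack(b);x=np.linalg.lstsq(A,b,rcond=None)[0];return x,np.linalg.norm(A@x-b)
def crop(im,x0,y0,x1,y1,k,name):
    cv2.imwrite(name,cv2.resize(im[y0:y1,x0:x1],None,fx=k,fy=k,interpolation=cv2.INTER_CUBIC))
E
python3 - <<'E'
from h import *
s=cv2.imread('pics/side0.png');t=cv2.imread('pics/top0.png')
crop(s,190,130,390,280,4,'pics/s0c.png')
crop(t,150,105,350,255,4,'pics/t0c.png')
crop(t,260,170,420,290,5,'pics/t0d.png')
E
```

```text
(no output)
```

View pics/s0c.png

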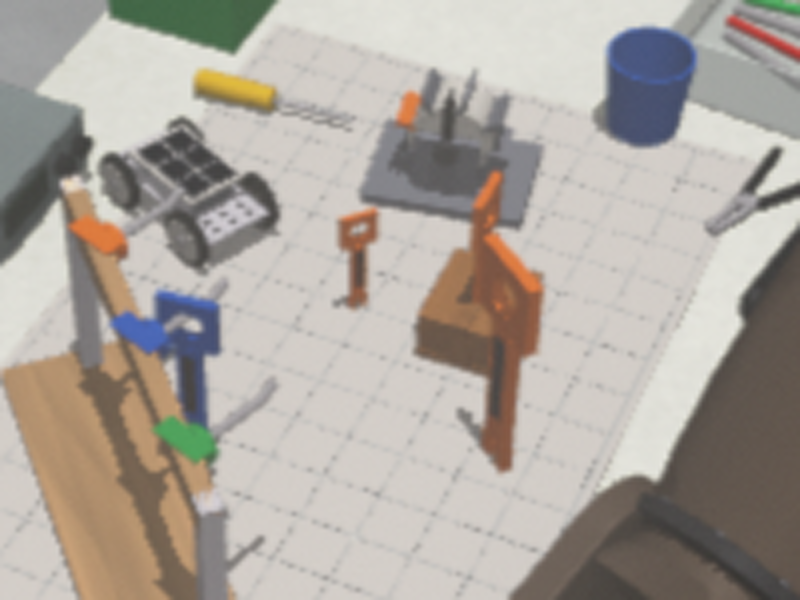

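View pics/t0c.png

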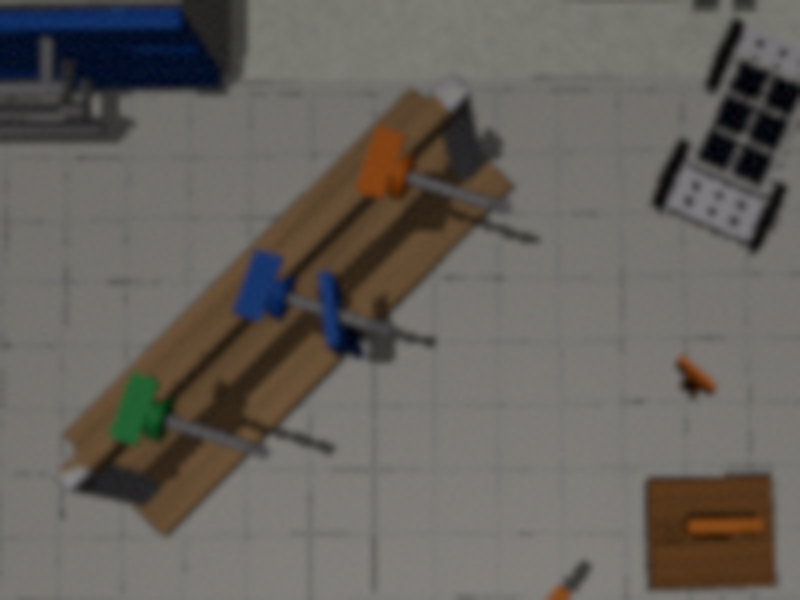

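View pics/t0d.png

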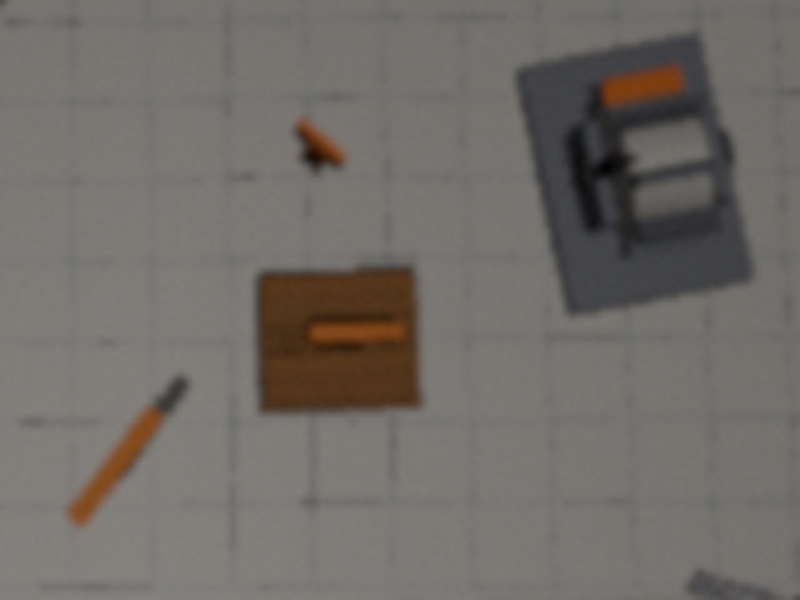

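```bash
python3 - <<'E'
from h import *
for l in ["eye","peg_orange","peg_blue","peg_green","wheel_axis","block","counter","spanner","blue_eye"]:
    r={}
    for c in("side","top"):
        d=spot_in(l,c); r[c]=[(np.round(a["point"],1).tolist(),round(a["conf"],2)) for a in d[:4]]
    print(l,r)
T=lambda u,v,z:np.round(ray("top",(u,v),z),4)
print("head ends", T(260+308/5,170+324/5,.164),T(260+406/5,170+323/5,.164))
print("block corners",[T(260+a/5,170+b/5,.05)[:2] for a,b in[(259,272),(413,268),(420,405),(262,410)]])
print("peg", T(277,157,.198),T(248.7+1.5,148,.19), T(150+205/4,105+0,0.19))
for n,(a,b) in dict(o=(383,163),b=(258,286),g=(135,410)).items(): print(n,T(150+a/4,105+b/4,.205))
print("foot corners",[T(260+a/5,170+b/5,.014)[:2] for a,b in[(519,70),(698,35),(751,275),(572,312)]])
print(sense()['clock'])
E
```

```text
eye {'side': [([317.8, 215.5], 0.75), ([312.3, 180.8], 0.66)], 'top': [([284.5, 258.6], 0.66), ([332.0, 236.8], 0.57), ([325.1, 199.1], 0.56)]}
peg_orange {'side': [([216.5, 189.3], 0.52)], 'top': [([223.3, 185.1], 0.57), ([250.1, 149.2], 0.53)]}
peg_blue {'side': [([380.8, 179.7], 0.74)], 'top': [([218.3, 181.3], 0.49)]}
peg_green {'side': [([239.7, 238.2], 0.49)], 'top': [([189.3, 214.9], 0.77)]}
wheel_axis {'side': [([299.4, 170.3], 0.92)], 'top': [([386.5, 202.4], 0.82)]}
block {'side': [([298.9, 209.0], 0.95), ([239.8, 241.0], 0.47)], 'top': [([329.9, 233.6], 0.66), ([326.3, 240.0], 0.63)]}
counter {'side': [([301.3, 169.6], 0.91)], 'top': [([385.2, 203.9], 0.65), ([220.7, 187.0], 0.17)]}
spanner {'side': [([316.5, 210.8], 0.79), ([311.8, 184.8], 0.51), ([278.6, 193.0], 0.49)], 'top': [([330.0, 233.6], 0.59), ([282.6, 263.3], 0.41)]}
blue_eye {'side': [([239.1, 215.9], 0.81), ([350.6, 152.7], 0.46)], 'top': [([232.5, 186.8], 0.42)]}
head ends [ 0.465  -0.0832  0.164 ] [ 0.4651 -0.1336  0.164 ]
block corners [array([ 0.4999, -0.0634]), array([ 0.5014, -0.1509]), array([ 0.4238, -0.1531]), array([ 0.4216, -0.0639])]
peg [0.6632 0.0295 0.198 ] [0.6895 0.0989 0.19  ] [0.8061 0.2273 0.19  ]
o [0.6918 0.1088 0.205 ]
b [0.6133 0.1882 0.205 ]
g [0.535  0.2653 0.205 ]
foot corners [array([ 0.6203, -0.2199]), array([ 0.64  , -0.3257]), array([ 0.498 , -0.3514]), array([ 0.4773, -0.2469])]
1.0
```

```bash
cat > ov.py <<'E'
from h import *
def pl(im,cam,pts,col,off,k):
    p=(P(cam,pts)-off)*k+k/2-.5
    cv2.polylines(im,[np.round(p*8).astype(np.int32)],False,col,1,cv2.LINE_AA,3)
def frame(o,yaw,L):
    c,s=np.cos(yaw),np.sin(yaw);L=np.atleast_2d(np.array(L,float));return np.array(o)+L@np.array([[c,s,0],[-s,c,0],[0,0,1]])
def peg(o,yaw):
    a=np.linspace(0,2*np.pi,25)
    return [frame(o,yaw,[[0,0,0],[-.064,0,0],[-.076,0,.007],[-.08,0,.011]])]+[frame(o,yaw,np.c_[x+0*a,.016*np.cos(a),.016*np.sin(a)]) for x in(0,-.009)]
def spn(e,yaw):
    q=[[0,-.024,.024],[0,.024,.024],[0,.024,-.024],[0,.011,-.024],[0,.011,-.13],[0,-.011,-.13],[0,-.011,-.024],[0,-.024,-.024],[0,-.024,.024]]
    return [frame(e,yaw,np.array(q)+[x,0,0]) for x in(-.004,.004)]
def box(o,yaw,sx,sy,z0,z1):
    r=np.array([[-1,-1],[1,-1],[1,1],[-1,1],[-1,-1]])*[sx/2,sy/2]
    return [frame(o,yaw,np.c_[r,0*r[:,:1]+z]) for z in(z0,z1)]
def wheel(o,yaw,q):
    out=[]
    for i in range(8):
        t=q+i*np.pi/4
        out.append(frame(o,yaw,[[-r*np.sin(t),y,r*np.cos(t)] for r,y in[(.038,-.022),(.052,-.022),(.052,.022),(.038,.022)]]))
    return out
E
cat > show.py <<'E'
from ov import *
import sys
OR=np.array([.690,.107,.19]);OY=1.21
EY=np.array([.465,-.1084,.14]);EYW=.01
BL=np.array([.4617,-.1079,0]);BY=.02
WH=np.array([.5585,-.286,.062]);WY=.186;Q=-1.2
W=OR-[0,0,0]
def draw(tag,ims,items,boxes):
    for cam,(x0,y0,x1,y1,k) in boxes.items():
        im=cv2.resize(ims[cam][y0:y1,x0:x1],None,fx=k,fy=k,interpolation=cv2.INTER_CUBIC)
        im=cv2.convertScaleAbs(im,alpha=1.5)
        for col,ls in items:
            for l in ls: pl(im,cam,l,col,np.array([x0,y0]),k)
        cv2.imwrite(f'pics/{tag}_{cam}.png',im)
if __name__=="__main__":
    ims={c:cv2.imread(f'pics/{c}0.png') for c in("side","top")}
    it=[((0,255,255),peg(OR,OY)),((255,255,0),spn(EY,EYW)),((0,255,0),box(BL,BY,.08,.09,0,.05)),
     ((255,0,255),wheel(WH,WY,Q)[1:]),((0,0,255),wheel(WH,WY,Q)[:1]),((0,255,0),box(WH-[0,0,.062],WY,.15,.11,0,.014))]
    draw(sys.argv[1]+'a',ims,it,{"side":(190,160,270,230,8),"top":(220,130,300,180,8)})
    draw(sys.argv[1]+'b',ims,it,{"side":(270,130,370,240,6),"top":(300,190,420,260,6)})
E
python3 show.py v1
```

```text
(no output)
```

View pics/v1a_side.png

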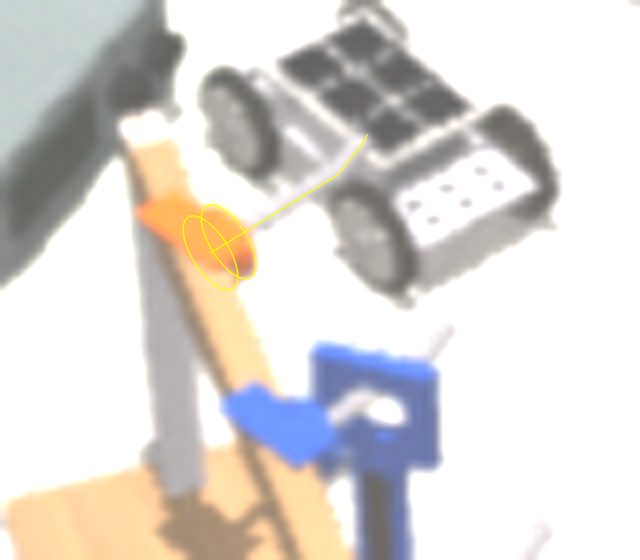

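View pics/v1a_top.png

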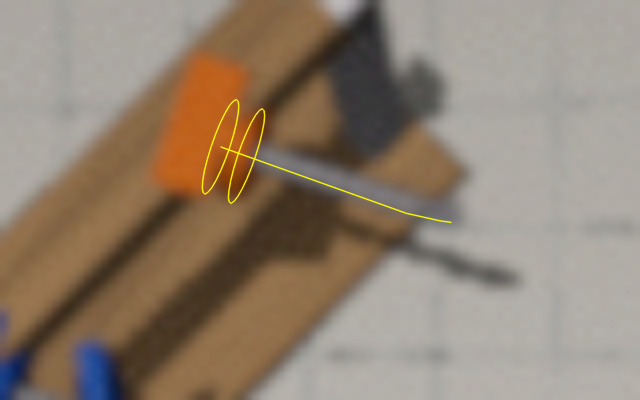

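View pics/v1b_side.png

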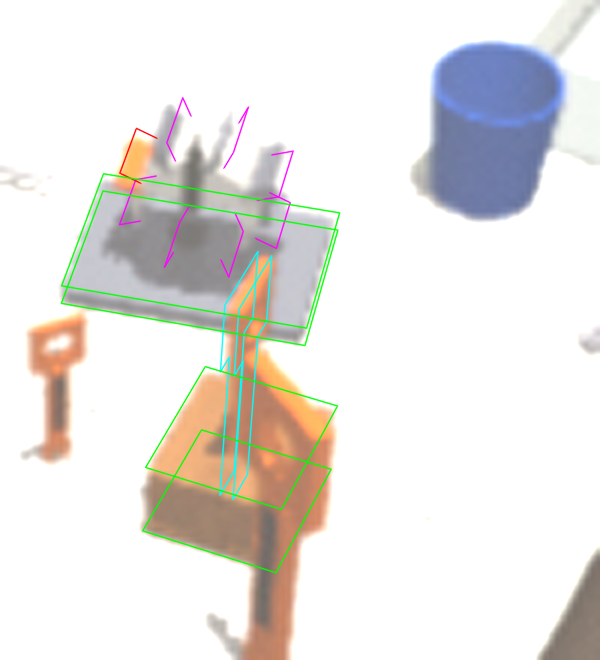

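View pics/v1b_top.png

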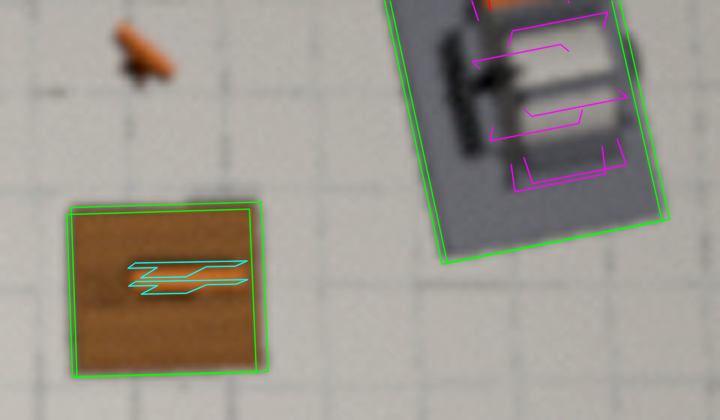

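```bash
python3 - <<'E'
from h import *
s=cv2.imread('pics/side0.png');t=cv2.imread('pics/top0.png')
a=cv2.resize(s[165:215,200:260],None,fx=13,fy=12,interpolation=cv2.INTER_LANCZOS4)
cv2.imwrite('pics/z1.png',cv2.resize(s[165:213,200:260],None,fx=12,fy=12,interpolation=cv2.INTER_LANCZOS4))
cv2.imwrite('pics/z2.png',cv2.convertScaleAbs(cv2.resize(t[130:178,230:290],None,fx=12,fy=12,interpolation=cv2.INTER_LANCZOS4),alpha=1.6))
E
```

```text
(no output)
```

View pics/z1.png

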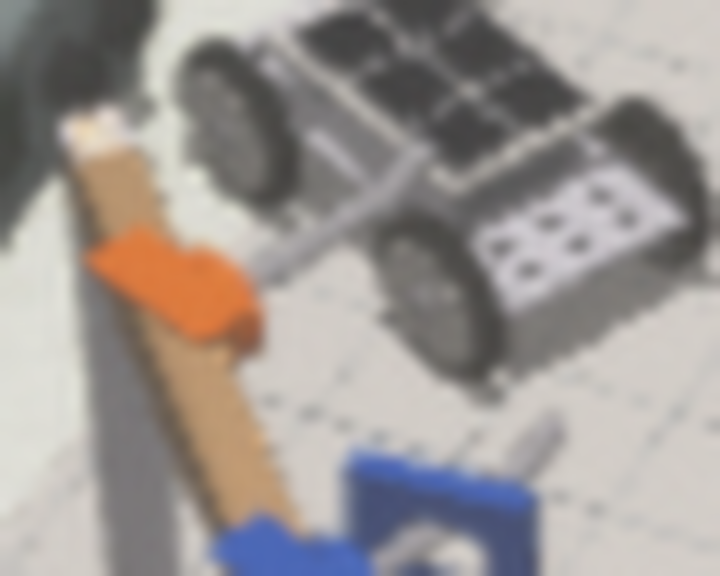

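View pics/z2.png

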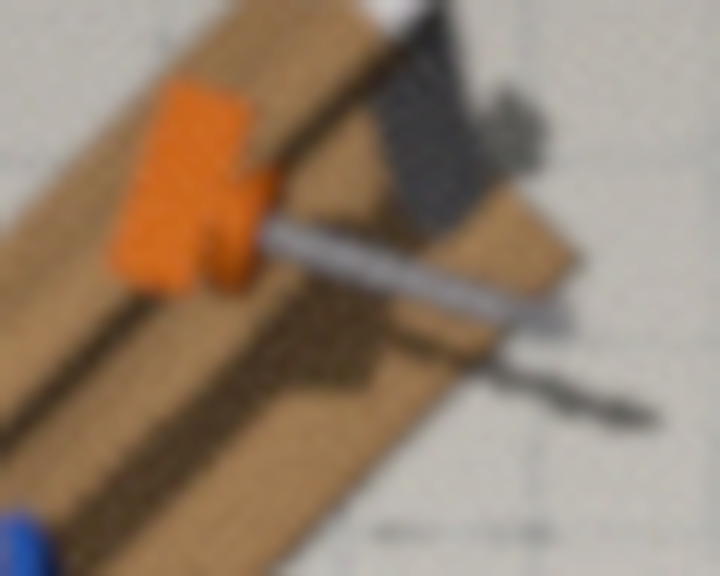

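```bash
python3 - <<'E'
from ov import *
from scipy.optimize import least_squares
L=[[-.009,0,0],[-.064,0,0],[-.080,0,.010]]
obs={"side":[(221.6,187.9),(230.8,182.4),(235.2,178)],"top":[(252.3,149.4),(271.5,155.4),(277.2,156.3)]}
def r(p,cams=("side","top")):
    X=frame([p[0],p[1],.19],p[2],L);return np.concatenate([(P(c,X)-obs[c]).ravel() for c in cams])
for cams in(("side","top"),("top",),("side",)):
    s=least_squares(r,[.69,.107,1.25],args=(cams,));print(cams,s.x.round(4),s.fun.round(1))
s=camera_info
# positions: car, big spanner, small
for n,c,uv,z in[("bigfoot","side",(315,246.5),0),("smallfoot","side",(278.5,205.5),0),("cartop","top",(337,138),.06),("carcornerNear","top",(314,156),.03)]:
    print(n,ray(c,uv,z).round(3))
# big top edges
print("bigtop tri",tri([("side",(317,197)),("top",(284,260))]),"small",tri([("side",(279.5,185)),("top",(325,197))]))
print("eye mid",tri([("side",(312.5,183)),("top",(331,236))]))
E
```

```text
('side', 'top') [0.6872 0.1048 1.2689] [-2.5  1.6  1.2 -1.8  0.3 -2.3 -1.1  0.5  0.1  0.4  0.2  0.4]
('top',) [0.6892 0.1039 1.2514] [-0.7 -0.2  0.3  0.1  0.4  0.2]
('side',) [0.6826 0.1081 1.3104] [-1.8  2.6  1.4 -1.1  0.4 -1.7]
bigfoot [0.387 0.026 0.   ]
smallfoot [ 0.571 -0.096  0.   ]
cartop [ 0.748 -0.139  0.06 ]
carcornerNear [ 0.703 -0.074  0.03 ]
bigtop tri (array([0.40016926, 0.01309877, 0.20239397]), np.float64(0.0021548128503144745)) small (array([ 0.57154549, -0.0994079 ,  0.09242213]), np.float64(0.0015623977251199971))
eye mid (array([ 0.46089908, -0.11054035,  0.13479182]), np.float64(0.003003576603098873))
```

```bash
python3 - <<'E'
from h import *
for uv in[(275,273.5),(292,251.6)]:
    print(ray("top",uv,.208).round(3))
print(tri([("side",(313,174)),("top",(292,251.6))]),tri([("side",(311.5,188)),("top",(292,251.6))]),tri([("side",(324.5,202)),("top",(275,273.5))]))
t=cv2.imread('pics/top0.png');s=cv2.imread('pics/side0.png')
cv2.imwrite('pics/z3.png',np.hstack([cv2.resize(t[225:285,260:310],(400,480),interpolation=3),cv2.resize(s[165:255,280:340],(320,480),interpolation=3)]))
E
```

```text
[0.369 0.036 0.208]
[ 0.422 -0.006  0.208]
(array([ 0.4224526 , -0.00636036,  0.26888948]), np.float64(0.0010103760032946284)) (array([ 0.42326753, -0.00611103,  0.21340216]), np.float64(0.0016836333023070157)) (array([0.36814334, 0.03533577, 0.21421615]), np.float64(0.0014009566774653695))
```

View pics/z3.png

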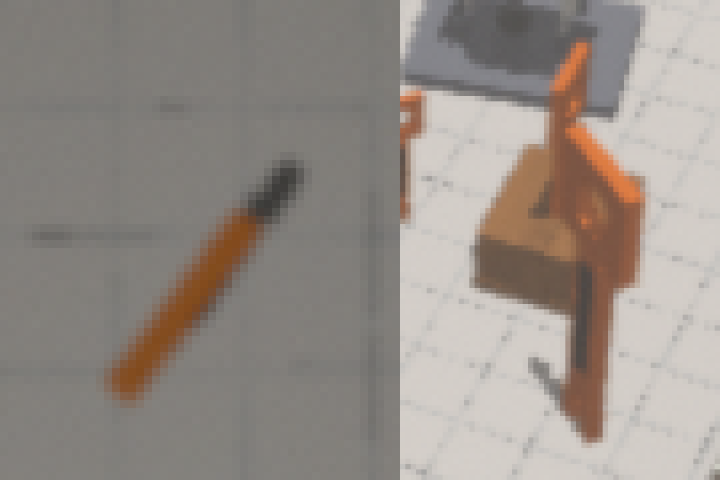

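>>> arm_command(
  steps=[
    [[0.0218,-0.0254,0.0075,0,0,-0.12],[0.0218,-0.0254,0.0075,0,0,-0.12],[0.0218,-0.0254,0.0075,0,0,-0.12],[0.0218,-0.0254,0.0075,0,0,-0.12],[0.0218,-0.0254,0.0075,0,0,-0.12],[0.0218,-0.0254,0.0075,0,0,-0.12],[0.0218,-0.0254,0.0075,0,0,-0.12],[0.0218,-0.0254,0.0075,0,0,-0.12],[0.0218,-0.0254,0.0075,0,0,-0.12],[0.0218,-0.0254,0.0075,0,0,-0.12],[0.0218,-0.0254,0.0075,0,0,-0.12],[0.0218,-0.0254,0.0075,0,0,-0.12]],
  ],
  jaw=1,
)

```text
clock: 2.0
tool_pos: [0.4205, 0.2985, 0.3052]
ee_rot: [-1.571, -0.0, -0.131]
contact_force: [0.2, 0.7, 0.2]
grip_width: 1.0
```

>>> arm_command(
  steps=[
    [[0.0035,-0.034,0,0,0,-0.12],[0.0035,-0.034,0,0,0,-0.12],[0.0035,-0.034,0,0,0,-0.12],[0.0035,-0.034,0,0,0,-0.12],[0.0035,-0.034,0,0,0,-0.12],[0.0035,-0.034,0,0,0,-0.12],[0.0035,-0.034,0,0,0,-0.12],[0.0035,-0.034,0,0,0,-0.12],[0.0035,-0.034,0,0,0,-0.12],[0.0035,-0.034,0,0,0,-0.12],[0.0035,-0.034,0,0,0,-0.12],[0.0035,-0.034,0,0,0,-0.12]],
  ],
)

```text
clock: 3.0
tool_pos: [0.4615, -0.1099, 0.3049]
ee_rot: [-1.57, -0.0, -1.571]
contact_force: [1.3, 0.7, -1.0]
grip_width: 1.003
```

>>> arm_command(
  steps=[
    [[0.001,0.001,-0.025,0,0,0.01],[0,0,-0.03,0,0,0],[0,0,-0.03,0,0,0],[0,0,-0.02,0,0,0],[0,0,0,0,0,0]],
  ],
)

```text
clock: 3.42
tool_pos: [0.4612, -0.1067, 0.1965]
ee_rot: [-1.576, 0.002, -1.555]
contact_force: [-0.6, 0.0, 0.1]
grip_width: 1.0
```

```bash
python3 - <<'E'
from h import *
s=get_image("side");t=get_image("top")
cv2.imwrite('pics/z4.png',np.hstack([cv2.resize(t[190:290,270:400],(520,400),interpolation=3)[:, :390],cv2.resize(s[120:250,260:380],(370,400),interpolation=3)]))
E
```

```text
(no output)
```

View pics/z4.png

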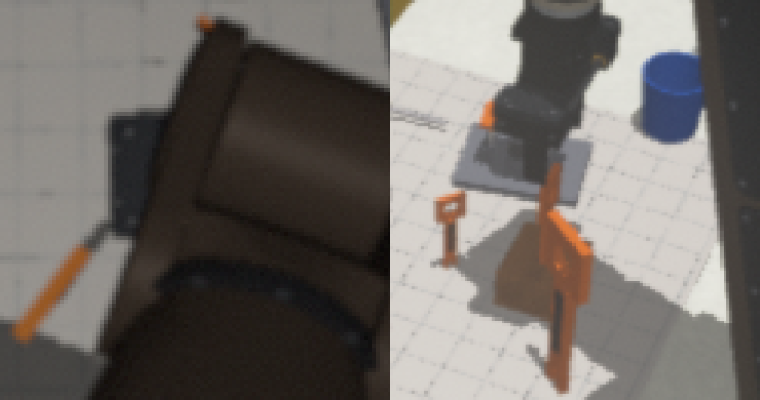

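>>> arm_command(
  steps=[
    [[0.001,-0.001,-0.02,0,0,0],[0,0,-0.02,0,0,0],[0,0,-0.012,0,0,0],[0,0,-0.007,0,0,0],[0,0,0,0,0,0],[0,0,0,0,0,0]],
  ],
)

```text
clock: 4.02
tool_pos: [0.4644, -0.1083, 0.1418]
ee_rot: [-1.569, -0.001, -1.555]
contact_force: [0.8, -0.1, -0.7]
grip_width: 1.0
```

>>> arm_command(
  steps=[
    [[0,0,0,0,0,0],[0,0,0,0,0,0],[0,0,0,0,0,0],[0,0,0,0,0,0],[0,0,0,0,0,0],[0,0,0,0,0,0],[0,0,0,0,0,0],[0,0,0,0,0,0]],
  ],
  jaw=0,
  squeeze=15,
)

```text
clock: 4.68
tool_pos: [0.4637, -0.1081, 0.1407]
ee_rot: [-1.571, -0.0, -1.555]
contact_force: [0.6, 0.3, -0.9]
grip_width: 0.506
```

>>> arm_command(
  steps=[
    [[0,0,0.004,0,0,0],[0,0,0.008,0,0,0],[0,0,0.015,0,0,0],[0,0,0.02,0,0,0],[0,0,0.025,0,0,0],[0,0,0.03,0,0,0],[0,0,0.03,0,0,0],[0,0,0.025,0,0,0],[0,0,0.01,0,0,0],[0,0,0,0,0,0]],
  ],
  squeeze=30,
)

```text
clock: 5.52
tool_pos: [0.4643, -0.1083, 0.3107]
ee_rot: [-1.566, -0.002, -1.555]
contact_force: [0.7, 0.1, -0.2]
grip_width: 0.501
```

```bash
python3 - <<'E'
from h import *
s=get_image("side");t=get_image("top")
cv2.imwrite('pics/z5.png',np.hstack([cv2.resize(t[150:290,250:400],(400,373),interpolation=3),cv2.resize(s[80:250,240:400],(351,373),interpolation=3)]))
print(sense()['joint_positions'],sense()['grip_width'])
# peg target list
o=np.array([.689,.104]);y=1.255;a=np.array([np.cos(y),np.sin(y)])
for x in(-.125,-.045): print(x,(o+a*x).round(4))
E
```

```text
[-3.67871130e-01  1.82340332e-01  1.77325938e+00 -6.71927053e-05
  1.18572851e+00  1.18717527e+00] 0.5005292902418367
-0.125 [ 0.6502 -0.0148]
-0.045 [0.675  0.0612]
```

View pics/z5.png

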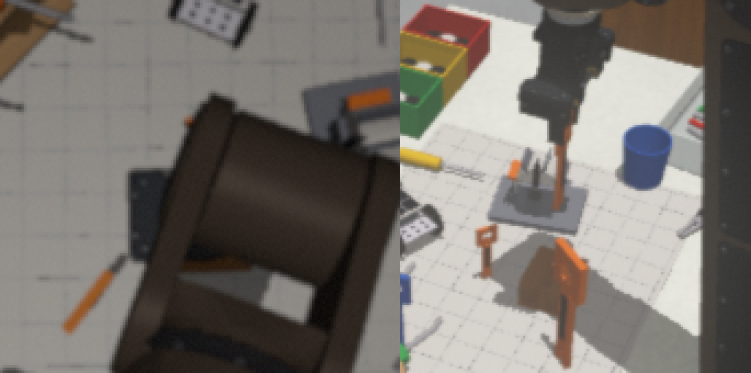

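>>> arm_command(
  steps=[
    [[0.0155,0.0078,0,0,0,0.1033],[0.0155,0.0078,0,0,0,0.1033],[0.0155,0.0078,0,0,0,0.1033],[0.0155,0.0078,0,0,0,0.1033],[0.0155,0.0078,0,0,0,0.1033],[0.0155,0.0078,0,0,0,0.1033],[0.0155,0.0078,0,0,0,0.1033],[0.0155,0.0078,0,0,0,0.1033],[0.0155,0.0078,0,0,0,0.1033],[0.0155,0.0078,0,0,0,0.1033],[0.0155,0.0078,0,0,0,0.1033],[0.0155,0.0078,0,0,0,0.1033]],
  ],
)

```text
clock: 6.62
tool_pos: [0.65, -0.014, 0.3058]
ee_rot: [-1.571, 0.003, -0.31]
contact_force: [-0.2, 0.2, -0.5]
grip_width: 0.499
```

>>> arm_command(
  steps=[
    [[0,0,-0.03,0,0,0],[0,0,-0.03,0,0,0],[0,0,-0.03,0,0,0],[0,0,-0.015,0,0,0],[0,0,-0.01,0,0,0],[0,0,0,0,0,0],[0,0,0,0,0,0]],
  ],
)

```text
clock: 7.2
tool_pos: [0.6497, -0.0145, 0.1924]
ee_rot: [-1.571, 0.001, -0.315]
contact_force: [-0.4, -0.4, -0.2]
grip_width: 0.506
```

```bash
cat > cap.py <<'E'
from show import *
import sys
tag=sys.argv[1]
ims={c:get_image(c) for c in("side","top")}
for c in ims: cv2.imwrite(f'pics/raw_{tag}_{c}.png',ims[c])
st=sense();print(st['tool_pos'],st['ee_rot'],st['contact_force'],st['clock'])
E
python3 cap.py p1; python3 - <<'E'
from show import *
ims={c:cv2.imread(f'pics/raw_p1_{c}.png') for c in("side","top")}
st=sense();e=np.array(st['tool_pos']);yw=st['ee_rot'][2]+np.pi/2
draw('p1',ims,[((0,255,255),peg([.689,.104,.19],1.255)),((255,255,0),spn(e,yw))],{"side":(190,110,290,210,6),"top":(225,120,325,200,6)})
E
```

```text
[ 0.6501806  -0.01460975  0.19374582] [-1.57052348 -0.00163117 -0.31543465] [ 0.46663728 -0.30069091 -0.20447502] 7.3
```

View pics/p1_side.png

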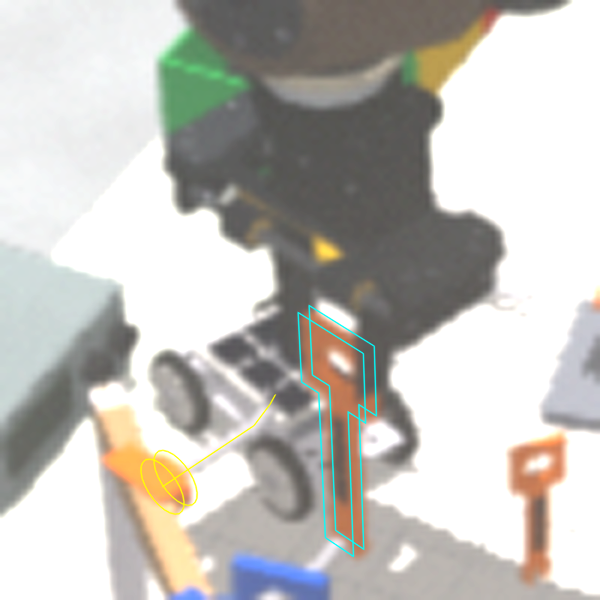

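View pics/p1_top.png

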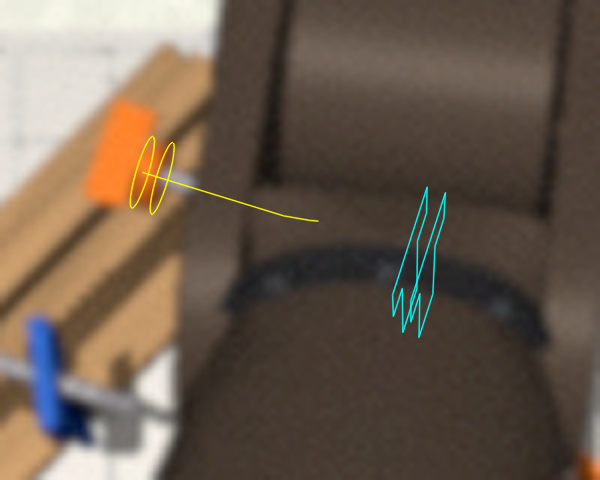

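>>> arm_command(
  steps=[
    [[0.0016,-0.0005,-0.001,0,0,0],[0.0019,0.0057,0,0,0,0],[0.0025,0.0076,0,0,0,0],[0.0025,0.0076,0,0,0,0],[0.0025,0.0076,0,0,0,0],[0.0025,0.0076,0,0,0,0],[0,0,0,0,0,0],[0,0,0,0,0,0]],
  ],
)

```text
clock: 7.97
tool_pos: [0.6633, 0.0218, 0.1915]
ee_rot: [-1.571, 0.0, -0.314]
contact_force: [-1.3, 0.2, -0.9]
grip_width: 0.5
```

```bash
python3 cap.py p2; python3 - <<'E'
from show import *
ims={c:cv2.imread(f'pics/raw_p2_{c}.png') for c in("side","top")}
draw('p2',ims,[],{"side":(200,140,280,210,9)})
E
```

```text
[0.66314694 0.02105823 0.1915662 ] [-1.57094857e+00  1.14385160e-04 -3.15263838e-01] [-0.62864091 -0.51384502 -0.91650525] 8.0667
```

View pics/p2_side.png

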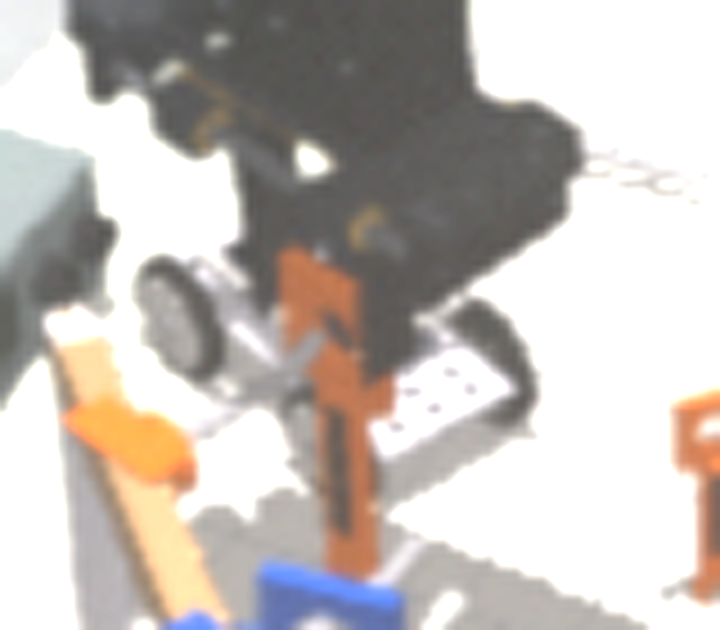

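```bash
python3 - <<'E'
from show import *
ims={c:cv2.imread(f'pics/raw_p2_{c}.png') for c in("side",)}
e=np.array([.6633,.0215,.1915]);a=np.linspace(0,6.29,25)
draw('p2m',ims,[((0,255,255),peg([.689,.104,.19],1.255)),((255,255,0),spn(e,1.256)),((0,0,255),[frame(e,1.256,np.c_[.004+0*a,.012*np.cos(a),.012*np.sin(a)])])],{"side":(220,155,260,205,14)})
E
```

View pics/p2m_side.png

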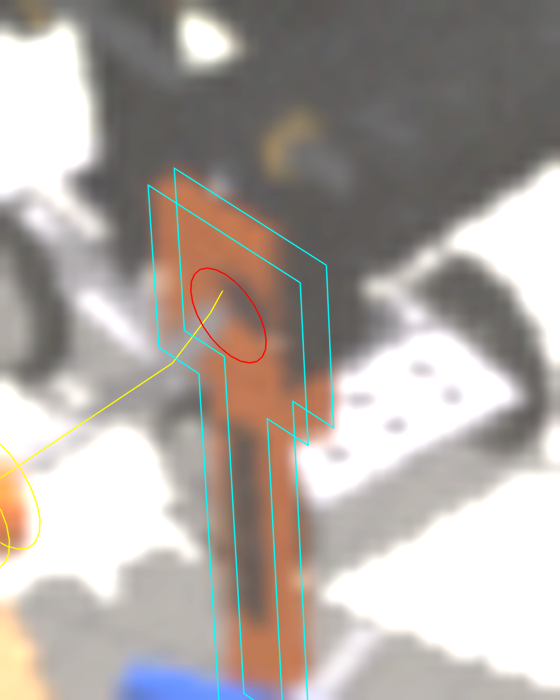

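>>> arm_command(
  steps=[
    [[0,0,0.0015,0,0,0],[0.0015,0.0047,0,0,0,0],[0.0015,0.0047,0,0,0,0],[0.0015,0.0047,0,0,0,0],[0.0015,0.0047,0,0,0,0],[0,0,0,0,0,0]],
  ],
)

```text
clock: 8.57
tool_pos: [0.6694, 0.041, 0.1931]
ee_rot: [-1.571, -0.0, -0.315]
contact_force: [0.5, -0.4, -0.5]
grip_width: 0.505
```

```bash
python3 cap.py p3; python3 - <<'E'
from show import *
ims={c:cv2.imread(f'pics/raw_p3_{c}.png') for c in("side","top")}
draw('p3',ims,[],{"side":(210,150,260,210,10)})
E
```

```text
[0.66922372 0.04020338 0.1930635 ] [-1.57091814e+00  3.70639552e-05 -3.14853806e-01] [ 0.24377139  0.14653478 -0.61483641] 8.6667
```

View pics/p3_side.png

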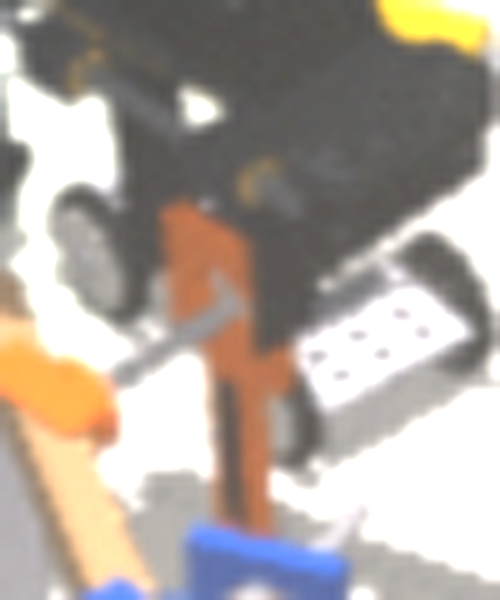

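>>> arm_command(
  steps=[
    [[0.0015,0.0047,0,0,0,0],[0.0015,0.0047,0,0,0,0],[0.0015,0.0047,0,0,0,0],[0.0015,0.0047,0,0,0,0],[0.0006,0.0019,0,0,0,0],[0,0,0,0,0,0]],
  ],
)

```text
clock: 9.17
tool_pos: [0.6759, 0.0612, 0.1931]
ee_rot: [-1.571, -0.0, -0.315]
contact_force: [-0.3, 1.0, -0.5]
grip_width: 0.504
```

>>> arm_command(
  steps=[
    [[0,0,-0.003,0,0,0],[0,0,-0.003,0,0,0],[0,0,-0.002,0,0,0],[0,0,-0.001,0,0,0],[0,0,0,0,0,0],[0,0,0,0,0,0]],
  ],
)

```text
clock: 9.67
tool_pos: [0.6758, 0.0605, 0.1841]
ee_rot: [-1.571, 0.0, -0.316]
contact_force: [-0.1, 0.7, -0.0]
grip_width: 0.501
```

>>> arm_command(
  steps=[
    [[0,0,-0.001,0,0,0],[0,0,-0.001,0,0,0],[0,0,0,0,0,0],[0,0,0,0,0,0]],
  ],
)

```text
clock: 10.0
tool_pos: [0.6759, 0.0605, 0.1825]
ee_rot: [-1.571, -0.001, -0.315]
contact_force: [-0.3, -0.9, 2.7]
grip_width: 0.504
```

```bash
python3 cap.py p4; python3 - <<'E'
from show import *
ims={c:cv2.imread(f'pics/raw_p4_{c}.png') for c in("side","top")}
draw('p4',ims,[],{"side":(210,150,260,210,10)})
E
```

```text
[0.67593374 0.06056395 0.18247047] [-1.57069511e+00 -6.16767573e-04 -3.15372659e-01] [ 0.12319922 -0.93760058  2.39215949] 10.1
```

View pics/p4_side.png

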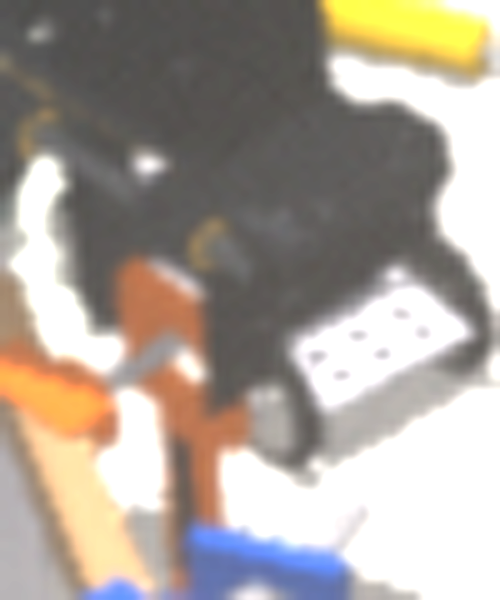

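>>> arm_command(
  steps=[
    [[0,0,0,0,0,0],[0,0,0,0,0,0],[0,0,0,0,0,0],[0,0,0,0,0,0]],
  ],
  jaw=0.65,
)

```text
clock: 10.43
tool_pos: [0.6758, 0.0606, 0.182]
ee_rot: [-1.571, 0.0, -0.315]
contact_force: [0.6, 0.0, -0.7]
grip_width: 0.642
```

>>> arm_command(
  steps=[
    [[0,0,0.005,0,0,0],[0,0,0.01,0,0,0],[0,0,0.015,0,0,0],[0,0,0.02,0,0,0],[0,0,0.03,0,0,0],[0,0,0.03,0,0,0],[0,0,0.01,0,0,0],[0,0,0,0,0,0]],
  ],
)

```text
clock: 11.1
tool_pos: [0.6765, 0.0606, 0.3061]
ee_rot: [-1.569, -0.006, -0.315]
contact_force: [0.7, 0.2, 0.6]
grip_width: 0.649
```

```bash
python3 cap.py p5; python3 - <<'E'
from show import *
ims={c:cv2.imread(f'pics/raw_p5_{c}.png') for c in("side","top")}
draw('p5',ims,[],{"side":(200,140,270,220,8)})
E
```

```text
[0.67551976 0.06058075 0.30181748] [-1.57087393e+00  1.69399125e-04 -3.15430083e-01] [-0.21175275 -1.26299752 -0.08181974] 11.2
```

View pics/p5_side.png

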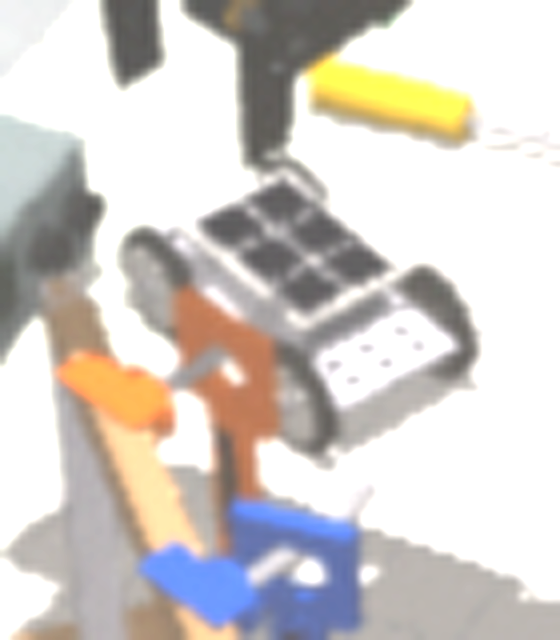

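```bash
python3 - <<'E'
from show import *
ims={c:cv2.imread(f'pics/{c}0.png') for c in("side","top")}
ims2={c:cv2.imread(f'pics/raw_p5_{c}.png') for c in("side","top")}
for q in(-1.2,):
  for z in [0]:
    w=wheel(WH,WY,q)
    it=[((255,0,255),w[1:3]+w[7:8]),((0,0,255),w[:1]),((0,255,0),box(WH-[0,0,.062],WY,.15,.11,0,.014)),
     ((255,255,0),[frame(WH-[0,0,.062],WY,[[-.03,y,.076],[.03,y,.076]]) for y in(-.033,.033)]+[frame(WH-[0,0,.062],WY,[[0,.034,.07],[0,.034,.122]])])]
    draw('w0',ims,it,{"side":(275,135,335,190,10),"top":(355,170,415,240,9)})
draw('w1',ims2,[],{"side":(275,135,335,190,10),"top":(355,170,415,240,9)})
a=cv2.imread('pics/w0_side.png');b=cv2.imread('pics/w1_top.png');print(a.shape,b.shape)
cv2.imwrite('pics/raww5.png',ims2["top"])
E
```

```text
(550, 600, 3) (630, 540, 3)
```

View pics/w0_side.png

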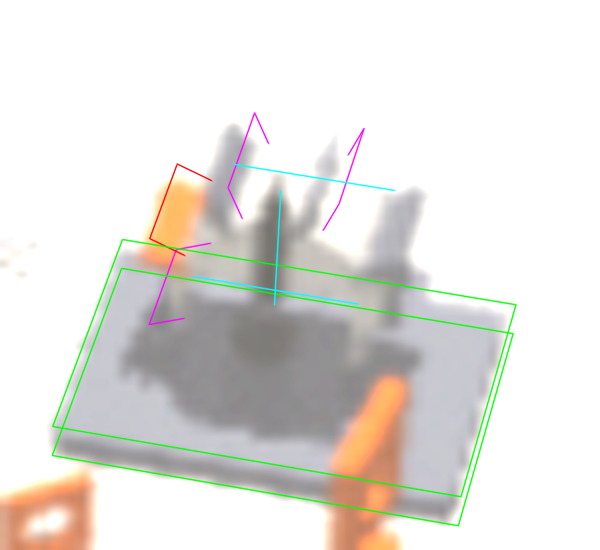

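View pics/w0_top.png

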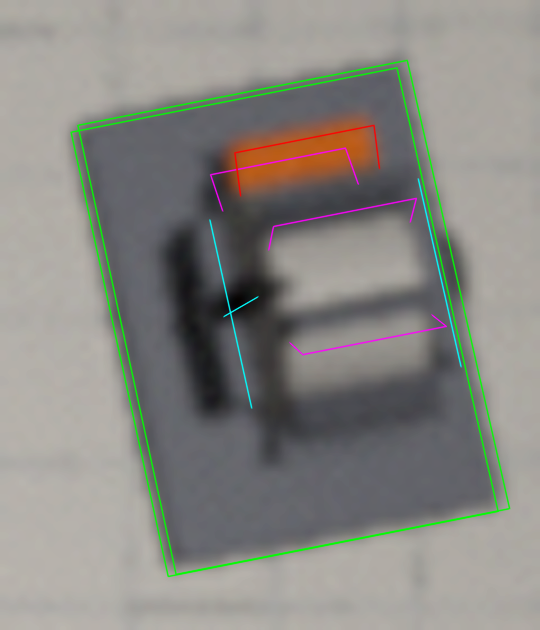

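View pics/raww5.png

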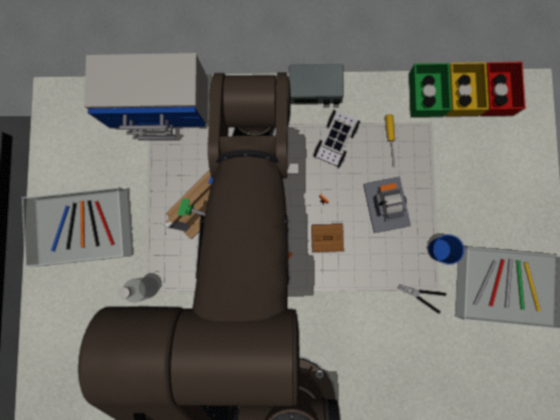

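```bash
python3 - <<'E'
from show import *
from scipy.optimize import least_squares
off=np.array([275,135])
obs=np.array([[182,183],[150,258],[234,128],[334,143],[412,192]])/10+off
def pts(q,o=WH):
    f=lambda t,y:[-.052*np.sin(t),y,.052*np.cos(t)]
    d=np.pi/4
    return frame(o,WY,[f(q,-.022),f(q,.022),f(q+d,-.022),f(q+2*d,-.022),f(q+3*d,-.022)])
s=least_squares(lambda p:(P("side",pts(p[0]))-obs+p[1:]).ravel(),[-1.3,0,0]);print(s.x,s.fun.round(2))
ims={c:cv2.imread(f'pics/{c}0.png') for c in("side","top")}
q=s.x[0]
w=wheel(WH,WY,q)
draw('w2',ims,[((255,0,255),w[1:4]),((0,0,255),w[:1])],{"side":(275,135,335,190,10),"top":(355,170,415,240,9)})
a=cv2.imread('pics/w2_side.png');b=cv2.imread('pics/w2_top.png')[:550];cv2.imwrite('pics/w2.png',cv2.resize(np.hstack([a,b]),None,fx=.7,fy=.7))
E
```

```text
[-1.34506226  0.25121178  1.4630045 ] [-1.38  0.52 -0.93  0.49 -0.04 -0.06  0.8  -1.3   1.55  0.34]
```

View pics/w2.png

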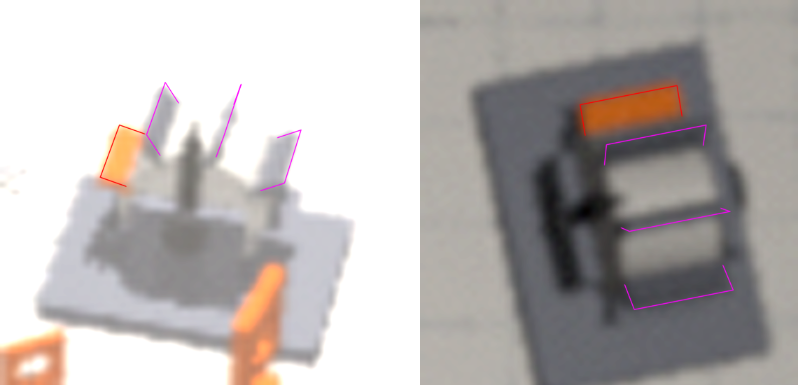

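>>> arm_command(
  steps=[
    [[-0.006,-0.0286,-0.0042,0,0,-0.0892],[-0.006,-0.0286,-0.0042,0,0,-0.0892],[-0.006,-0.0286,-0.0042,0,0,-0.0892],[-0.006,-0.0286,-0.0042,0,0,-0.0892],[-0.006,-0.0286,-0.0042,0,0,-0.0892],[-0.006,-0.0286,-0.0042,0,0,-0.0892],[-0.006,-0.0286,-0.0042,0,0,-0.0892],[-0.006,-0.0286,-0.0042,0,0,-0.0892],[-0.006,-0.0286,-0.0042,0,0,-0.0892],[-0.006,-0.0286,-0.0042,0,0,-0.0892],[-0.006,-0.0286,-0.0042,0,0,-0.0892],[-0.006,-0.0286,-0.0042,0,0,-0.0892]],
  ],
  jaw=0,
)

```text
clock: 12.2
tool_pos: [0.6028, -0.2837, 0.2496]
ee_rot: [-1.573, 0.002, -1.39]
contact_force: [-0.0, -0.1, 0.6]
grip_width: 0.005
```

>>> arm_command(
  steps=[
    [[0,0,-0.03,0,0,0],[0,0,-0.03,0,0,0],[0,0,-0.03,0,0,0],[0,0,-0.02,0,0,0],[0,0,0,0,0,0],[0,0,0,0,0,0]],
  ],
)

```text
clock: 12.7
tool_pos: [0.6031, -0.2822, 0.1401]
ee_rot: [-1.574, 0.002, -1.386]
contact_force: [0.3, 1.0, 0.6]
grip_width: 0.002
```

```bash
python3 cap.py w3; python3 - <<'E'
from show import *
ims={c:cv2.imread(f'pics/raw_w3_{c}.png') for c in("side","top")}
draw('w3',ims,[],{"side":(200,110,340,220,5),"top":(340,150,440,250,5)})
E
```

```text
[ 0.6042016  -0.28272856  0.14263757] [-1.57009173e+00 -6.80144273e-04 -1.38566999e+00] [ 0.9708562  -0.65503439 -0.1210554 ] 12.8
```

View pics/w3_side.png

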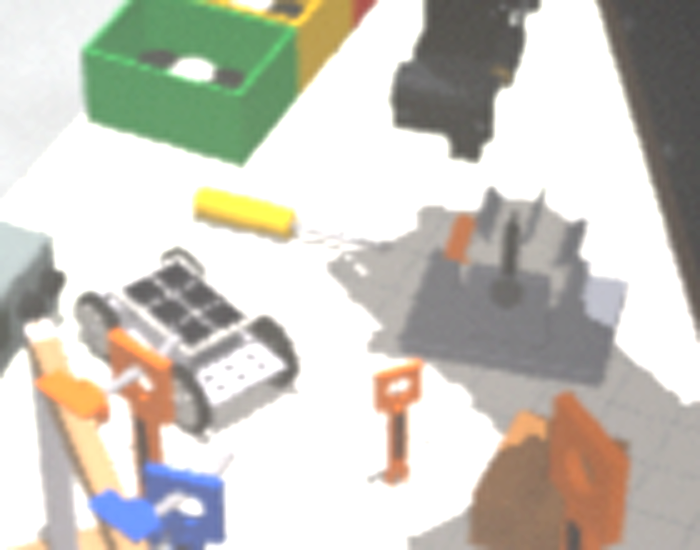

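>>> arm_command(
  steps=[
    [[0,0,-0.02,0,0,0],[0,0,-0.013,0,0,0],[0,0,-0.01,0,0,0],[0,0,0,0,0,0],[0,0,0,0,0,0]],
  ],
)

```text
clock: 13.22
tool_pos: [0.6041, -0.2827, 0.0995]
ee_rot: [-1.57, -0.0, -1.386]
contact_force: [0.5, 1.1, -0.1]
grip_width: 0.001
```

```bash
python3 cap.py w4; python3 - <<'E'
from show import *
ims={c:cv2.imread(f'pics/raw_w4_{c}.png') for c in("side","top")}
draw('w4',ims,[],{"side":(270,120,340,190,8)})
E
```

```text
[ 0.60433908 -0.2828851   0.10003632] [-1.56945308e+00 -1.26529035e-03 -1.38576074e+00] [ 0.65435303 -1.07217639  0.31180066] 13.3167
```

View pics/w4_side.png

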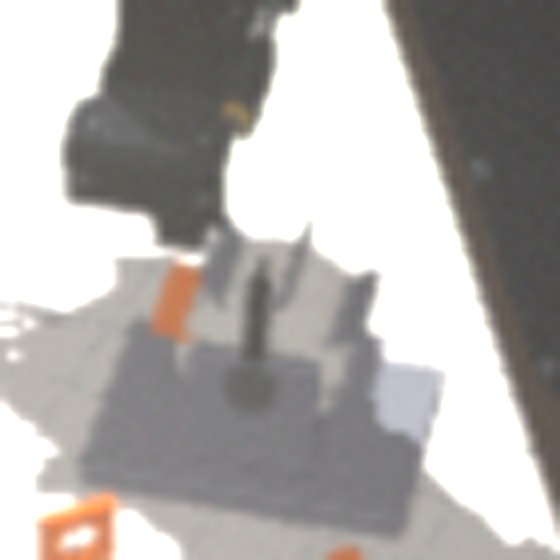

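>>> arm_command(
  steps=[
    [[0,0,-0.002,0,0,0],[-0.0049,-0.0009,0,0,0,0],[-0.0049,-0.0009,0.001,0,0,0],[-0.0049,-0.0009,0.002,0,0,0],[-0.0049,-0.0009,0.002,0,0,0],[-0.0049,-0.0009,0.001,0,0,0],[0,0,0,0,0,0]],
  ],
)

```text
clock: 13.9
tool_pos: [0.5783, -0.2875, 0.1032]
ee_rot: [-1.571, -0.0, -1.386]
contact_force: [0.6, 0.1, 0.7]
grip_width: 0.004
```

```bash
python3 cap.py w5; python3 - <<'E'
from show import *
ims={c:cv2.imread(f'pics/raw_w5_{c}.png') for c in("side","top")}
draw('w5',ims,[],{"side":(270,120,340,190,8)})
E
```

```text
[ 0.5785893  -0.28706625  0.10261973] [-1.57193272e+00  7.82976047e-04 -1.38624372e+00] [-0.36586046 -0.0177992  -0.14915824] 14.0
```

View pics/w5_side.png

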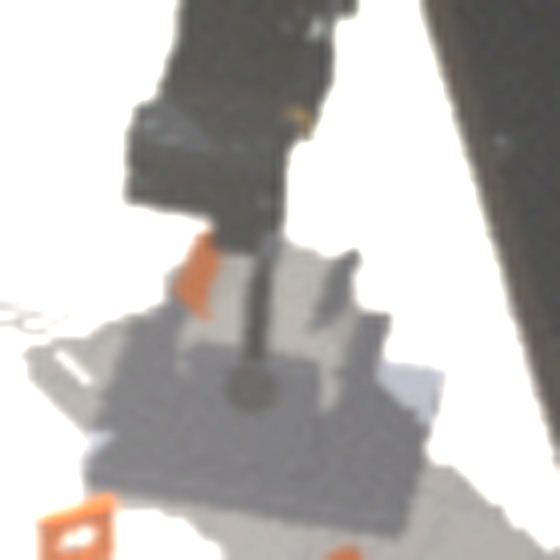

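>>> arm_command(
  steps=[
    [[-0.0049,-0.0009,0.001,0,0,0],[-0.0049,-0.0009,0,0,0,0],[-0.0049,-0.0009,0,0,0,0],[-0.002,-0.0004,0,0,0,0],[0,0,0,0,0,0]],
  ],
)

```text
clock: 14.42
tool_pos: [0.562, -0.2903, 0.1037]
ee_rot: [-1.571, 0.0, -1.386]
contact_force: [-0.1, -0.2, 0.7]
grip_width: 0.005
```

>>> arm_command(
  steps=[
    [[0.002,0.0004,0.005,0,0,0],[0.001,0,0.015,0,0,0],[0,0,0.02,0,0,0],[0.012,0.0022,0.01,0,0,0],[0.013,0.0025,0,0,0,0],[0.013,0.0025,0,0,0,0],[0,0,0,0,0,0]],
  ],
)

```text
clock: 15.0
tool_pos: [0.6052, -0.2822, 0.1543]
ee_rot: [-1.57, -0.001, -1.385]
contact_force: [0.2, 0.9, -0.3]
grip_width: 0.002
```

```bash
python3 cap.py w6; python3 - <<'E'
from show import *
ims={c:cv2.imread(f'pics/raw_w6_{c}.png') for c in("side","top")}
draw('w6',ims,[],{"side":(270,120,340,190,8),"top":(340,150,440,250,5)})
E
```

```text
[ 0.6033851  -0.28241407  0.15364464] [-1.57156149e+00  2.01023430e-04 -1.38512729e+00] [ 0.73507809 -0.31275526 -0.50773947] 15.1
```

View pics/w6_side.png

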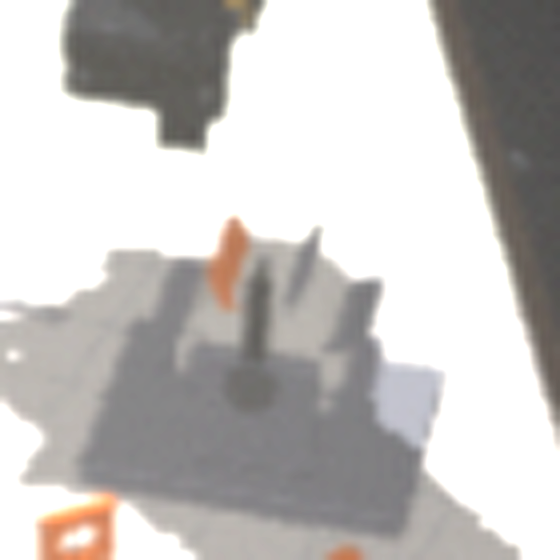

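```bash
cat > fitq.py <<'E'
from show import *
from scipy.optimize import least_squares
WH=np.array([.5595,-.2875,.062])
def fit(obs,q0,shift=(.25,1.46)):
    # obs: list (ridge index,y,u,v)
    d=np.pi/4
    def res(p,s=None):
        X=frame(WH,WY,[[-.052*np.sin(p[0]+i*d),y,.052*np.cos(p[0]+i*d)] for i,y,_,_ in obs])
        return (P("side",X)-[[u,v] for *_,u,v in obs]+np.array(shift)*0+p[1:]).ravel()
    s=least_squares(res,[q0,0,0]);print(s.x.round(3),s.fun.round(2))
    return s.x[0]
E
python3 - <<'E'
from fitq import *
f=lambda u,v:(270+u/8,120+v/8)
fit([(0,-.022,*f(236,218)),(0,.022,*f(212,272)),(1,-.022,*f(318,230)),(2,-.022,*f(376,284))],-.5)
# refit initial with same centre
g=lambda u,v:(275+u/10,135+v/10)
fit([(0,-.022,*g(182,183)),(0,.022,*g(150,258)),(1,-.022,*g(234,128)),(2,-.022,*g(334,143)),(3,-.022,*g(412,192))],-1.3)
ims={c:cv2.imread(f'pics/raw_w6_{c}.png') for c in("side","top")}
for q in (-.5,): draw('w6m',ims,[((255,0,255),wheel(WH,WY,q)[1:3]),((0,0,255),wheel(WH,WY,q)[:1])],{"side":(270,120,340,190,8),"top":(340,150,440,250,5)})
E
```

```text
[-0.404 -0.968  1.377] [-0.45 -0.42 -0.1   0.3   0.22 -0.26  0.32  0.37]
[-1.345  0.345  1.775] [-1.38  0.52 -0.92  0.48 -0.03 -0.05  0.8  -1.29  1.54  0.34]
```

View pics/w6m_side.png

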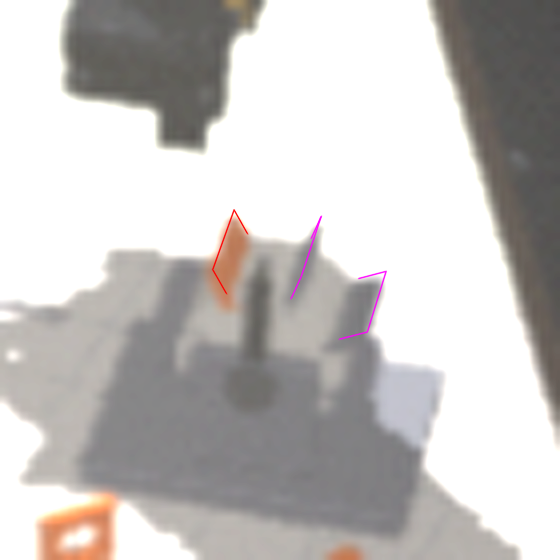

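View pics/w6m_top.png

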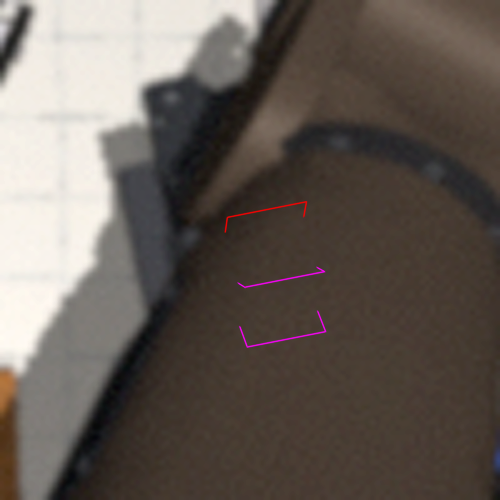

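>>> arm_command(
  steps=[
    [[0,0,-0.025,0,0,0],[0,0,-0.015,0,0,0],[0,0,-0.012,0,0,0],[0,0,0,0,0,0],[-0.0049,-0.0009,0,0,0,0],[-0.0049,-0.0009,0.001,0,0,0],[-0.0049,-0.0009,0.001,0,0,0],[-0.0049,-0.0009,0.001,0,0,0],[-0.0049,-0.0009,0,0,0,0],[0,0,0,0,0,0],[0,0,0,0,0,0]],
  ],
)

```text
clock: 16.02
tool_pos: [0.5784, -0.2873, 0.1049]
ee_rot: [-1.572, 0.0, -1.386]
contact_force: [-0.2, -0.1, -0.6]
grip_width: 0.007
```

```bash
python3 cap.py w7; python3 - <<'E'
from fitq import *
ims={c:cv2.imread(f'pics/raw_w7_{c}.png') for c in("side","top")}
draw('w7',ims,[],{"side":(270,120,340,190,8)})
p=sense()['tool_pos'];d=p-WH;print("xw",d[0]*np.cos(WY)+d[1]*np.sin(WY),"yw",-d[0]*np.sin(WY)+d[1]*np.cos(WY))
E
```

```text
[ 0.57870398 -0.28707283  0.10450489] [-1.57176848e+00  4.80416693e-04 -1.38584685e+00] [-0.37289767  0.18367494 -0.49915521] 16.1167
xw 0.018951743091863503 yw -0.0031315763332815144
```

View pics/w7_side.png

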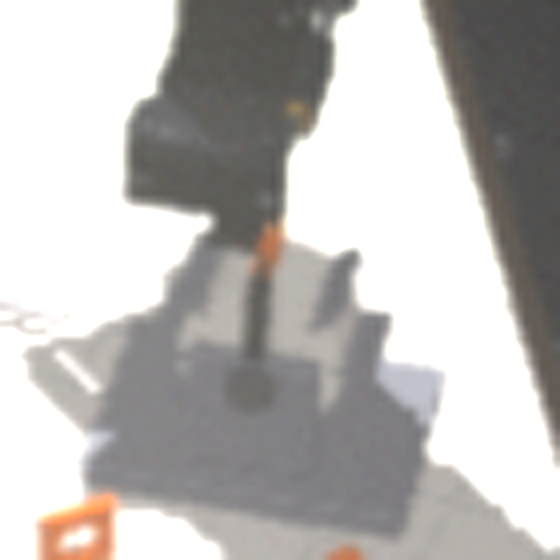

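>>> arm_command(
  steps=[
    [[-0.002,-0.0004,0,0,0,0],[-0.002,-0.0004,0,0,0,0],[0,0,0,0,0,0],[0,0,0,0,0,0]],
  ],
)

```text
clock: 16.45
tool_pos: [0.575, -0.2878, 0.1047]
ee_rot: [-1.571, 0.0, -1.386]
contact_force: [1.8, 0.1, 1.4]
grip_width: 0.002
```

```bash
python3 - <<'E'
from fitq import *
p=sense()['tool_pos'];d=p-WH;print(p,"xw",d[0]*np.cos(WY)+d[1]*np.sin(WY))
E
```

```text
[ 0.57501002 -0.28783978  0.10469371] xw 0.015179661405992615
```

>>> arm_command(
  steps=[
    [[0.002,0.0004,0.005,0,0,0],[0.001,0,0.015,0,0,0],[0,0,0.03,0,0,0],[0,0.01,0.03,0,0,0],[0,0.04,0.03,0,0,0],[0,0.04,0.03,0,0,0],[0,0.04,0,0,0,0],[0,0.04,0,0,0,0],[0,0.04,0,0,0,0],[0,0.03,0,0,0,0],[0,0,0,0,0,0]],
  ],
)

```text
clock: 17.37
tool_pos: [0.5776, -0.0562, 0.2354]
ee_rot: [-1.571, 0.001, -1.382]
contact_force: [-0.0, -0.2, 0.4]
grip_width: 0.008
```

```bash
python3 cap.py w8; python3 - <<'E'
from fitq import *
ims={c:cv2.imread(f'pics/raw_w8_{c}.png') for c in("side","top")}
draw('w8',ims,[],{"side":(280,130,330,180,14),"top":(355,170,415,240,9)})
E
```

```text
[ 0.57812869 -0.05991662  0.23513416] [-1.57085667e+00 -4.45704571e-04 -1.38349313e+00] [ 0.76410222 -0.74608863 -0.46081643] 17.4667
```

View pics/w8_side.png

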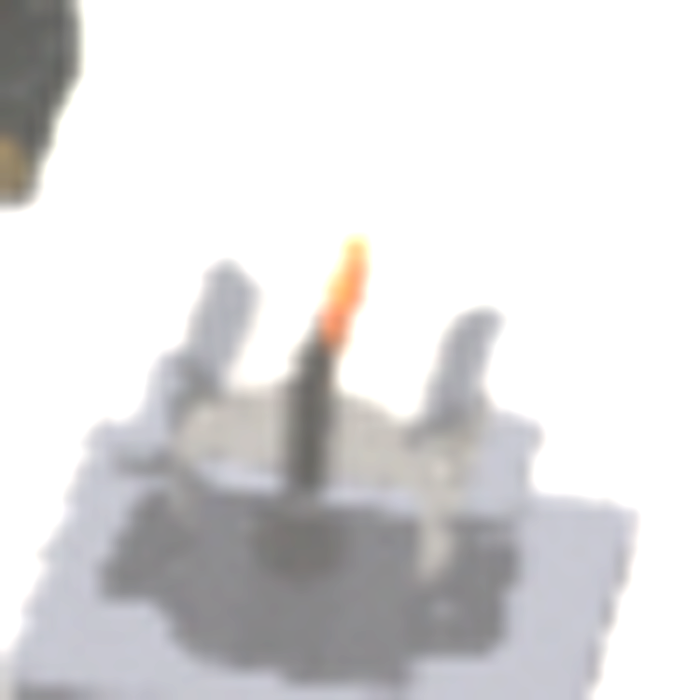

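View pics/w8_top.png

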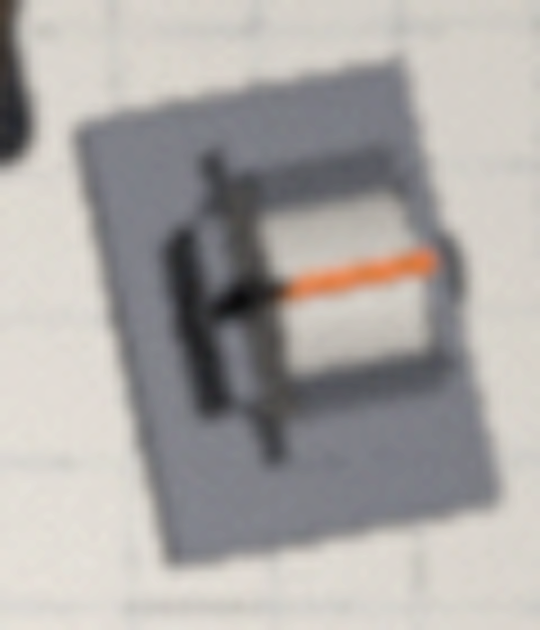

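```bash
python3 - <<'E'
from fitq import *
ims={c:cv2.imread(f'pics/raw_w8_{c}.png') for c in("side","top")}
q=0
for q in(0.0,-.1):
    w=wheel(WH,WY,q)
    it=[((255,0,255),w[1:2]+w[7:8]),((0,0,255),w[:1]),((255,255,0),[frame(WH-[0,0,.062],WY,[[0,.034,.014],[0,.034,.122]])])]
    draw(f'w8m{abs(q)}',ims,it,{"side":(280,130,330,180,14),"top":(355,170,415,240,9)})
for q in(0,-.05,-.1):
    for c in("side","top"):
        X=frame(WH,WY,[[-.052*np.sin(q),-.022,.052*np.cos(q)],[-.052*np.sin(q),.022,.052*np.cos(q)],[0,.034,.06],[.052*np.sin(.785-q),0,.052*np.cos(.785-q)],[-.052*np.sin(.785+q),0,.052*np.cos(.785+q)]])
        x0=np.array([280,130] if c=="side" else [355,170]);k=14 if c=="side" else 9
        print(q,c,((P(c,X)-x0)*k).round(0).tolist())
E
cd pics; python3 -c "
import cv2,numpy as np
a=cv2.imread('w8m0.0_side.png')[200:560,100:560];b=cv2.imread('w8m0.0_top.png')[120:480,140:480];cv2.imwrite('w8mm.png',np.hstack([a,b]))"
```

```text
0 side [[359.0, 216.0], [323.0, 321.0], [315.0, 325.0], [198.0, 292.0], [481.0, 338.0]]
0 top [[436.0, 256.0], [292.0, 284.0], [258.0, 289.0], [326.0, 159.0], [379.0, 394.0]]
-0.05 side [[349.0, 215.0], [313.0, 319.0], [315.0, 325.0], [190.0, 297.0], [474.0, 332.0]]
-0.05 top [[434.0, 248.0], [290.0, 276.0], [258.0, 289.0], [323.0, 155.0], [379.0, 388.0]]
-0.1 side [[339.0, 214.0], [303.0, 318.0], [315.0, 325.0], [184.0, 302.0], [467.0, 325.0]]
-0.1 top [[432.0, 239.0], [288.0, 268.0], [258.0, 289.0], [321.0, 150.0], [379.0, 381.0]]
```

View pics/w8mm.png

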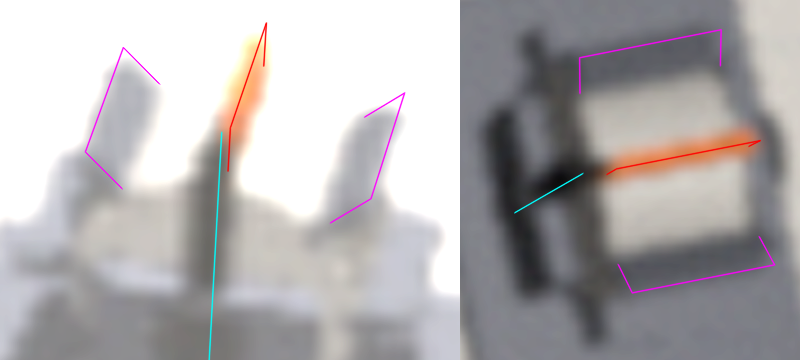

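```bash
python3 - <<'E'
from fitq import *
t=cv2.imread('pics/raw_w8_top.png');s=cv2.imread('pics/raw_w8_side.png')
a=cv2.resize(t[192:214,374:408],None,fx=20,fy=20,interpolation=cv2.INTER_CUBIC)
a=cv2.convertScaleAbs(a,alpha=2.0,beta=0)
b=cv2.resize(s[140:170,290:308],None,fx=15,fy=15,interpolation=cv2.INTER_CUBIC)
h=max(a.shape[0],b.shape[0]);m=np.zeros((h,a.shape[1]+b.shape[1]//1,3),np.uint8);m[:a.shape[0],:a.shape[1]]=a;m[:b.shape[0],a.shape[1]:]=b
cv2.imwrite('pics/zz.png',m[:, :800] if m.shape[1]<=800 else cv2.resize(m,None,fx=.8,fy=.8));print(m.shape)
# orange centroid line, per column in top ; per row in side
hsv=cv2.cvtColor(t,cv2.COLOR_BGR2HSV).astype(int)
for u in range(386,405,3):
    w=np.clip(t[190:212,u,2].astype(float)-t[190:212,u,0],0,None);w[w<25]=0
    print(u,(w@np.arange(190,212)/max(w.sum(),1)).round(2),end=' ')
print()
for v in range(146,158,2):
    w=np.clip(s[v,290:312,2].astype(float)-s[v,290:312,0],0,None);w[w<40]=0
    print(v,(w@np.arange(290,312)/max(w.sum(),1)).round(2),end=' ')
print()
for v in range(154,166,2):
    w=np.clip(130-s[v,294:310].mean(1),0,None);print(v,(w@np.arange(294,310)/max(w.sum(),1)).round(2),end=' ')
print()
# model
for q in(0,-.03,.03):
    R=lambda y:frame(WH,WY,[[-.05*np.sin(q),y,.05*np.cos(q)]])
    print(q,"top",[P("top",R(y)).round(2).tolist() for y in(-.02,.02)],"side tipline",[P("side",frame(WH,WY,[[-.045*np.sin(q),y,.045*np.cos(q)]])).round(2).tolist() for y in(-.022,.022)],)
print("ptr top/side",[P(c,frame(WH,WY,[[0,.034,z-.062] for z in(.08,.1,.122)])).round(2).tolist() for c in("top","side")])
E
```

```text
(450, 950, 3)
386 202.41 389 201.26 392 200.59 395 199.99 398 199.46 401 198.71 404 0.0 
146 305.45 148 304.86 150 304.02 152 303.51 154 303.47 156 0.0 
154 300.96 156 300.31 158 300.15 160 301.87 162 301.18 164 300.43 
0 top [[[402.51, 198.69]], [[388.03, 201.55]]] side tipline [[[305.57, 146.98]], [[303.01, 154.48]]]
-0.03 top [[[402.39, 198.15]], [[387.9, 201.01]]] side tipline [[[305.2, 146.92]], [[302.64, 154.43]]]
0.03 top [[[402.63, 199.23]], [[388.14, 202.09]]] side tipline [[[305.94, 147.04]], [[303.39, 154.55]]]
ptr top/side [[[380.6, 203.91], [382.06, 203.07], [383.72, 202.11]], [[301.97, 162.52], [302.21, 158.13], [302.49, 153.21]]]
```

View pics/zz.png

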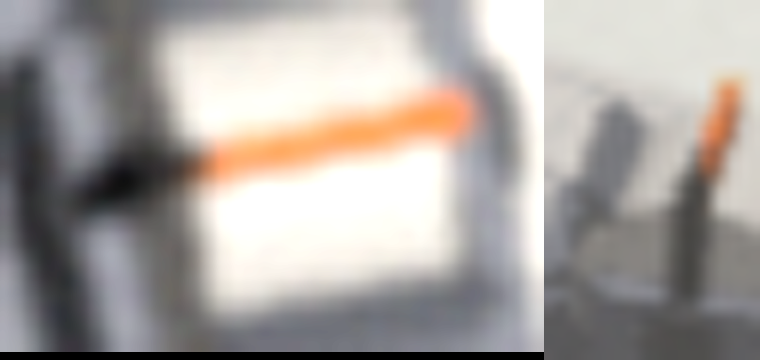

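```bash
python3 - <<'E'
from fitq import *
f=lambda u,v:(280+u/14,130+v/14)
fit([(-1,-.022,*f(232,264)),(0,-.022,*f(358,240)),(1,-.022,*f(488,314)),(0,.022,*f(327,345)),(-1,.022,*f(192,358))],0)
fit([(-1,-.022,*f(232,264)),(0,-.022,*f(358,240)),(1,-.022,*f(488,314))],0)
s=cv2.imread('pics/raw_w8_side.png');t=cv2.imread('pics/raw_w8_top.png')
cv2.imwrite('pics/full8s.png',s);cv2.imwrite('pics/full8t.png',t)
E
```

```text
[ 0.04  -0.157  1.591] [-0.86 -0.34  0.5  -0.03  0.9  -0.02  0.16 -0.03 -0.7   0.41]
[ 0.019 -0.107  1.762] [-1.02 -0.04  0.26  0.09  0.76 -0.05]
```

View pics/full8s.png

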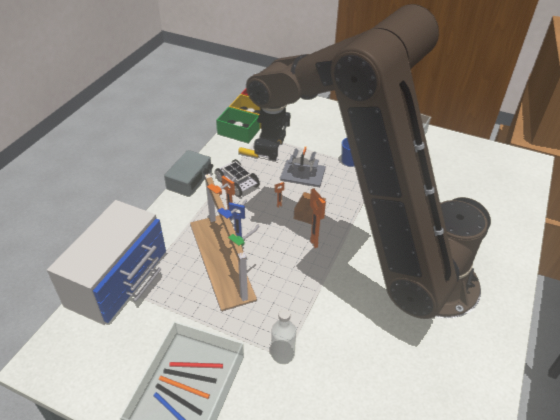

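View pics/full8t.png

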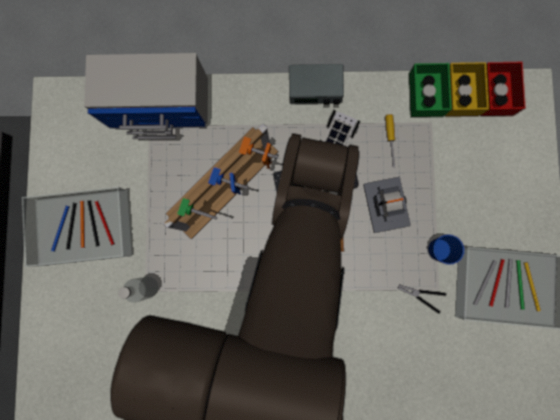

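```bash
python3 -c "
from workcell import *
s=sense();print(s['clock'],s['tool_pos'],s['contact_force']);print(finish_job())"
```

```text
17.4667 [ 0.57812869 -0.05991662  0.23513416] [ 0.76410222 -0.74608863 -0.46081643]
the job is handed in; nothing more can be done
None
```

The orange spanner now hangs by its eye on the peg with the orange collar. The check-in wheel has been rolled so its orange ridge stands up in line with the black pointer. The job was handed in at 17.5 s of the 72 s allowed, with the gripper clear of everything.

- **Choice of spanner:** Three orange spanners were in view in the top camera: a big one at pixel (284,260), the one in the block at (331,236), and a small one at (323,198). I took the one in the block, and its head measured 48 mm in the jaws.
- **Hanging:** I threaded the eye over the peg with no noticeable contact force. Lowering gave about 2.7 N of upward contact, so the spanner was resting on the peg before I released it. Later pictures show it hanging free there. The pegs are turned about 25° from square to the rail, and I followed the measured peg direction.
- **Wheel:** It started at about -1.35 rad. I pushed two ridges in turn towards the robot: first the grey one ahead of the orange, then the orange one.
- **Final wheel angle:** The checks differ slightly. Comparing with the top view gave about 0.00 rad, the side-view fits +0.02 to +0.04, and the tool's contact position about -0.05. I took this as zero within a few hundredths of a radian and did not push again.
- **Rest of the bench:** In the parts the last pictures show, nothing else had moved. The arm hid part of the block in the top view.

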